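# Clamp a brass test bar in the bench screw clamp

### The job

Lay the brass test bar flat and lengthwise in the middle of the bed of the green screw clamp, with its end pushed home under the screw against the steel stop. Then turn the T-handle clockwise until you feel the bar clamped: the foot hangs loose on the screw, so first touch is not enough; stop when the turning torque has risen about 0.1 N m above what the screw takes running free, and never go on to 0.2 N m above it, which would mark the bar. Let go, and leave the amber bottle where it stands.

Things in the scene. Friction and masses are not known exactly. Their poses are not given: they have to be found in the camera images.
- clamp: green bench screw clamp, bolted down. Origin on the worktop under the upright screw axis; z up; the open mouth looks along -x, spine on the +x side. Base plate 10 mm thick, x = -75 to +55 mm, y = +-36 mm. Steel bed: top 20 mm above the worktop, x = -72 to +18 mm, y = +-16 mm. The arm over the bed with its round boss starts at x = -16 mm and spans 58 to 86 mm above the worktop.
- stop_face (a point): middle of the lower edge of the upright steel stop's face, on the bed's top at its far end, 18 mm from the screw axis (clamp x = +18 mm); axes as the clamp's. The face is 32 mm wide and 14 mm high.
- handle_grip (a point): middle of the T-handle's steel crossbar, on the screw axis, 112 mm above the worktop; turns with the bar, does not rise or sink. x along the bar, z up. Bar 11 mm wide, 16 mm high (104 to 120 mm up), 56 mm long plus a 17 mm dark knob at each end (68 mm overall); stem of 11 mm or less under it down to the boss top at 86 mm. Clockwise from above (yaw decreasing) tightens.
- screw_axis (a point): fixed point on the screw axis at the boss top, 86 mm up. The bar is sprung on the stem (1 rad per N m): it winds up under load, springs back when let go; the screw stays where left. Free running takes 0.12 to 0.17 N m. Clamping takes 1.8 to 2.6 rad of the screw (3 mm down per rad), so more than one grasp; the torque then climbs 0.2 to 0.4 N m per rad, 3 N mm per N of clamping force.
- foot: dark round clamping foot under the screw, 22 mm diameter. Origin at the centre of its flat underside; z up. It hangs with up to 2 mm of up-and-down play on the screw's end and may stick anywhere in that play, so its height does not tell where it will be tight; it starts 2.5 to 7 mm above the top of a bar lying on the bed.
- coupon: brass test bar, 150 x 25 x 8 mm, 90 g, loose, lying flat on the worktop; both ends and both faces are alike, with a dark hole mark near each end. Origin at the centre of its underside; x along its length, y across, z up. Seated home its origin is 57 mm from the screw axis on the mouth side, and its outer end sticks out 60 mm beyond the bed.
- amber_bottle: amber reagent bottle with a red cap, 64 mm diameter, 130 mm tall; origin at the centre of its underside. To be left alone.
- rotavap_3: rotary evaporator, fixed, left of the clamp: a round grey bath about 0.25 m wide on a white base, with a head above it. It stands between the arm's start and the clamp; the tool passes it safely with the fingers 0.4 m up and no farther than 0.42 m from the base axis. Its origin is on the worktop behind the bath.

How it is judged:
By the outcome, as a careful person would: the job done as asked, in the order asked, and still so for the second after the job is handed in, with the robot touching nothing.
It also fails if it takes over 72 s, if anything falls off the work surface, if the arm or the gripper's body presses on something with over 40 N, if the wrist force passes 120 N, or if a joint passes its speed limit or range.

### The arm

A 6-joint arm with a two-finger parallel gripper is mounted at the origin on a cart in front of the work surface, level with it; the furniture and walls round the work are solid. World frame = base frame: x ahead of the robot, y to its left, z up, the work surface at z = 0. Lengths are in m, angles in rad, forces in N, time in s.
With the tool pointing down it reaches from about 0.4 to 0.825 m from the base axis. Payload 7 kg.
Tool frame: the origin (TCP) lies at the very end of the fingers, on their centre line; the grasp point (between the pads) lies arm.hold_point_z behind it (arm.hold_point_z is the distance from the TCP to the grasp point, in m); z points along the fingers, y is the line along which they close (so a half turn about z gives the same grasp; the last joint's range is limited). The gripper opens to 88 mm and grips with 3 to 60 N. Pads are 19 mm wide; open, the fingers measure 130 mm over their backs; the gripper's body (78 mm by 193 mm) begins 47 mm behind the grasp point.
Start: joints at [-1.027, 0.359, 0.012, 0, -1.224, -0.288], TCP at [0.171, -0.653, 0.227] pointing down, gripper open.
Joint ranges: [-3.07, 3.07], [-1.43, 2.12], [-1.02, 1.25], [-3.03, 1.67], [-3.05, -0], [-3.03, 3.03]. Speed limits (rad/s): [2.39, 2.39, 3.01, 3.14, 3.14, 3.14].

### API

Orientations are given as [roll, pitch, yaw] about the fixed x, y, z axes, in that order (R = Rz(yaw) Ry(pitch) Rx(roll)).
In Python, from station import arm gives the robot as it stands.
- The arm moves only by the tool creep_tool, called after ">>>" in YAML: its name, and indented under it one key for each argument. Schema: {"type":"object","properties":{"offsets":{"type":"array","items":{"type":"array","items":{"type":"number"},"minItems":5,"maxItems":5},"minItems":1,"maxItems":20},"clamp_n":{"type":"number"},"only":{"type":"string"},"quiet":{"type":"boolean"},"lines":{"type":"string"}},"required":["offsets"],"additionalProperties":false}. offsets is a list of rows, 1 to 20 of them, each of 5 numbers: the finger opening in m, then dx, dy, dz in m, then a turn about the tool's z in rad; each row is the pose to reach, as a shift and turn from the pose commanded when the call began, along the tool's axes at that moment; what a row does not reach only later rows make up. A row lasts 1/12 s, in which the tool goes at most 0.0417 m and 0.125 rad, less where a joint would pass 70% of its speed; a pose out of reach is approached as far as the arm can. The fingers move at their own pace and stop on an object; clamp_n is the grip in N (left out, the last holds). Time passes only in rows, so rows that do not move let the fingers close. The tool returns the time, the measured TCP pose, the force, the opening and the grip force at its end. only (a regular expression) keeps the lines of the reply that match it, lines (a string "A,B") keeps lines A to B, and quiet returns only ok. Input that does not fit is refused with a message, and nothing moves.
- arm.get_state(): the state, without advancing time (a new reading comes with each control period).
- arm.grab_frame(name): name is "side" or "top" or "wrist"; returns the picture (480x640x3 uint8, red, green, blue); there is no depth.
- arm.camera_params(name): a dict with "fx", "fy", "cx", "cy" (pixels), "T" (4x4, takes a point from camera to world coordinates); the wrist camera has in their place "hand_eye" (4x4, takes a point from camera to tool coordinates, whose origin is the TCP and whose axes are the flange's). Camera axes: x right, y down, z forward; pixel columns grow to the right and rows downward; lengths in m; the calibration is good to about 2 mm. The wrist camera is an equidistant fisheye: a pixel r from the principal point sees the ray r / f radians off the axis. A picture is of the moment at which its call begins: read the wrist's pose just before it. camera_params takes no time and is no camera call.
- arm.job_done(): hands the job in; it is judged then, once.
The state is a dict: "t": time; "q": joint angles; "qd": joint speeds; "joint_efforts": joint torques, N m; "eef_pos": TCP position; "ee_rot": TCP orientation; "force": force on the tool from outside, world axes, zero at the start; "moment": the same for the moment, N m; "width": finger opening in m; "gripper_force": force on a finger pad.
Only numpy, scipy, OpenCV 4.12 (cv2) and the standard library are available. Lean on these libraries where they do the work, as an engineer would, in place of code of your own. Each camera call takes 0.05 s, during which the arm holds its last target. There are 200 camera calls.

## Working session

There is one attempt and no reset: what is moved stays moved. The work goes in short steps, Python scripts to look and compute and a tool call to move; the robot and the scene stay as the last step left them, time stands still between calls to the robot, and variables do not carry over. Pictures are saved under pics/ and viewed, at most 10 in all, crops included, and the job is handed in when it is done.

```bash
mkdir -p pics; ls
```

Run:
```python
from station import arm
import cv2,numpy as np
for n in("top","side"):
    cv2.imwrite(f"pics/{n}0.png",arm.grab_frame(n)[:,:,::-1])
    p=arm.camera_params(n);print(n,{k:np.round(v,4).tolist() for k,v in p.items()})
p=arm.camera_params("wrist");print({k:np.round(v,4).tolist() for k,v in p.items()})
s=arm.get_state();print(s,arm.hold_point_z)
```

```text
pics
top {'fx': 504.0644, 'fy': 504.0644, 'cx': 319.1435, 'cy': 239.623, 'T': [[-0.0235, -0.9942, 0.1053, 0.4143], [-0.9997, 0.0227, -0.0084, 0.0004], [0.0059, -0.1055, -0.9944, 1.191], [0.0, 0.0, 0.0, 1.0]]}
side {'fx': 469.1256, 'fy': 469.1256, 'cx': 326.7014, 'cy': 237.685, 'T': [[0.5408, 0.7327, -0.4132, 0.9524], [0.8412, -0.4681, 0.2708, -0.2766], [0.005, -0.494, -0.8695, 0.9399], [0.0, 0.0, 0.0, 1.0]]}
{'fx': 371.6483, 'fy': 371.6483, 'cx': 318.7617, 'cy': 237.5389, 'hand_eye': [[-0.0, -0.9557, -0.2944, 0.0796], [1.0, 0.0003, -0.0008, 0.0018], [0.0009, -0.2944, 0.9557, -0.1579], [0.0, 0.0, 0.0, 1.0]]}
{'t': 0.1, 'q': array([-1.02690423e+00,  3.59334469e-01,  1.11283819e-02, -2.58081919e-04,
       -1.22407708e+00, -2.88121707e-01]), 'qd': array([ 6.32101137e-04, -2.24199934e-03,  1.42490656e-03, -8.51916130e-05,
       -3.28053658e-04,  8.75365863e-04]), 'joint_efforts': array([-1.98026522e-03, -5.84163058e+01,  2.93750721e+01,  7.01541245e+00,
        1.01615384e-02, -8.98678900e-05]), 'eef_pos': array([ 0.1706301 , -0.65262983,  0.22570342]), 'ee_rot': array([ 3.14009816e+00, -1.89897564e-04, -2.88591000e+00]), 'force': array([-0.56547424, -0.45012019, -0.62989731]), 'moment': array([-0.06309276, -0.0277346 ,  0.0429731 ]), 'gripper_force': 0.0, 'width': 0.08805060752001856} 0.0188
```

View pics/top0.png

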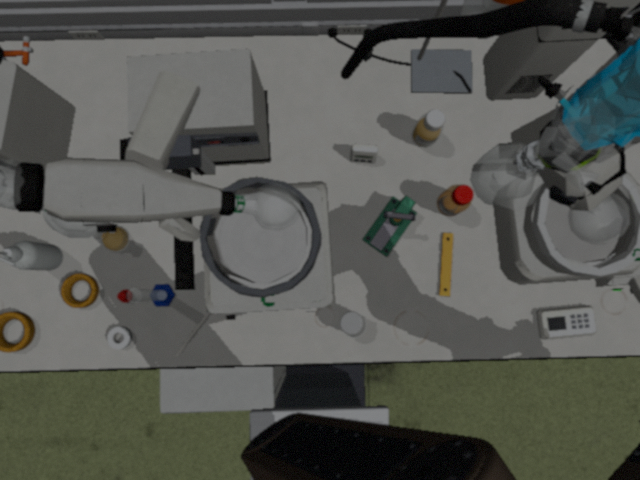

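View pics/side0.png

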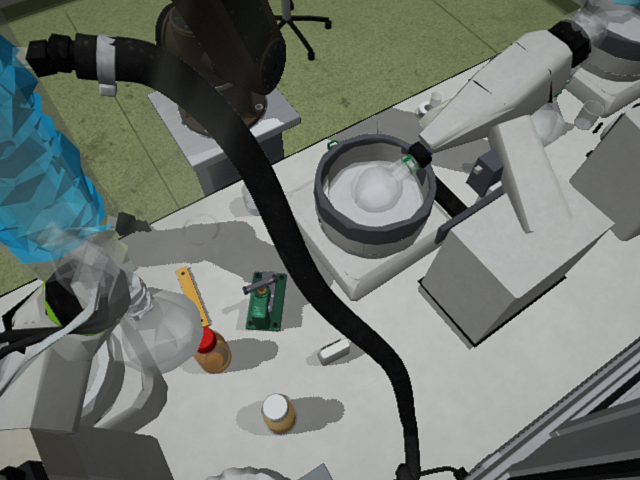

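The top view shows the clamp at about (390,228), the bar at (446,264) and the bottle at (457,198). The right-hand bath, at (582,225), stands between the arm and the clamp. Next I'll enlarge crops of both views.

Run:
```python
import cv2
a=cv2.imread("pics/top0.png")[180:310,350:490];cv2.imwrite("pics/topc.png",cv2.convertScaleAbs(cv2.resize(a,None,fx=4.5,fy=4.5,interpolation=cv2.INTER_CUBIC),alpha=1.5))
a=cv2.imread("pics/side0.png")[250:390,160:300];cv2.imwrite("pics/sidec.png",cv2.convertScaleAbs(cv2.resize(a,None,fx=4,fy=4,interpolation=cv2.INTER_CUBIC),alpha=1.5))
```

```text
(no output)
```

View pics/topc.png

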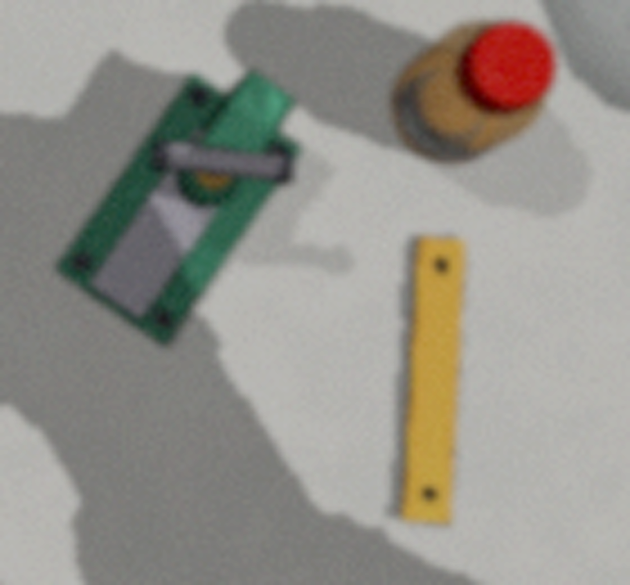

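View pics/sidec.png

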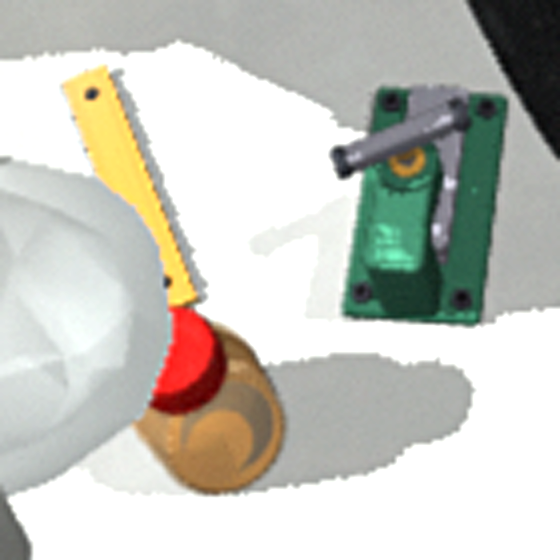

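The top crop shows the plate corners at (58,266), (166,345), (195,75) and (297,145). The knobs are at (160,157) and (285,165), the bar corners at (416,238), (464,240), (450,523) and (403,518). In the side crop the plate corners are at (376,88), (508,95), (481,325) and (343,317), and the knobs at (343,160) and (460,110).

Create h.py:
```python
import numpy as np
from station import arm
def ray(n,p,z):
    c=arm.camera_params(n);T=c["T"]
    d=T[:3,:3]@[(p[0]-c["cx"])/c["fx"],(p[1]-c["cy"])/c["fy"],1];o=T[:3,3]
    return (o+d*(z-o[2])/d[2])[:2]
def top(p,z): return ray("top",((p[0]+.5)/4.5-.5+350,(p[1]+.5)/4.5-.5+180),z)
def side(p,z): return ray("side",((p[0]+.5)/4-.5+160,(p[1]+.5)/4-.5+250),z)
def fit(loc,W):
    loc=np.array(loc);W=np.array(W);lc=loc.mean(0);wc=W.mean(0)
    a=loc-lc;b=W-wc
    th=np.arctan2((a[:,0]*b[:,1]-a[:,1]*b[:,0]).sum(),(a*b).sum())
    R=np.array([[np.cos(th),-np.sin(th)],[np.sin(th),np.cos(th)]])
    t=wc-R@lc
    return t,th,np.round((loc@R.T+t-W)*1e3,1).tolist()
```

Run:
```python
from h import *
P=[(-.075,.036),(-.075,-.036),(.055,.036),(.055,-.036)]
wt=[top(p,.01) for p in [(58,266),(166,345),(195,75),(297,145)]]
ws=[side(p,.01) for p in [(508,95),(376,88),(481,325),(343,317)]]
print("clamp top",fit(P,wt));print("clamp side",fit(P,ws))
k=[top(p,.112) for p in[(160,157),(285,165)]];print("handle top",k,(k[0]+k[1])/2,np.arctan2(*(k[0]-k[1])[::-1]),np.linalg.norm(k[0]-k[1]))
k=[side(p,.112) for p in[(460,110),(343,160)]];print("handle side",k,(k[0]+k[1])/2,np.arctan2(*(k[0]-k[1])[::-1]),np.linalg.norm(k[0]-k[1]))
B=[(.075,.0125),(.075,-.0125),(-.075,-.0125),(-.075,.0125)]
print("bar top",fit(B,[top(p,.008) for p in[(416,238),(464,240),(450,523),(403,518)]]))
print("bar side",side((85,77),.008),side((183,302),.008))
print("cap",top((510,65),.13))
```

```text
clamp top (array([ 0.57681187, -0.18248146]), np.float64(-0.6346920755396065), [[-1.4, 2.8], [-1.3, -0.1], [3.4, 1.5], [-0.7, -4.1]])
clamp side (array([ 0.57810128, -0.18278907]), np.float64(-0.629725970422838), [[-0.1, -0.3], [0.1, 0.2], [0.3, 0.4], [-0.3, -0.3]])
handle top [array([ 0.57999233, -0.15293912]), array([ 0.57474331, -0.2129865 ])] [ 0.57736782 -0.18296281] 1.4836033698037243 0.060276368358954606
handle side [array([ 0.57853477, -0.15122399]), array([ 0.571275  , -0.21115504])] [ 0.57490488 -0.18118951] 1.450248301587859 0.060369149293655645
bar top (array([ 0.47560988, -0.30624796]), np.float64(-0.0978971816391372), [[1.6, -0.3], [0.8, 0.1], [-0.8, -0.2], [-1.6, 0.4]])
bar side [ 0.4032848  -0.29910206] [ 0.54928343 -0.30953404]
cap [ 0.61769085 -0.31864391]
```

Add to h.py:
```python
from scipy.spatial.transform import Rotation as Ro
def st(): 
    s=arm.get_state();print("t",round(s["t"],2),"pos",np.round(s["eef_pos"],4),"yaw",round(s["ee_rot"][2],4),"F",np.round(s["force"],1),"M",np.round(s["moment"],3),"w",round(s["width"],4),"q",np.round(s["q"],2));return s
def rel(pts,s=None):   # world x,y,z,yaw -> tool-axis shift + turn
    s=s or st();R=Ro.from_euler("xyz",s["ee_rot"]).as_matrix()
    for p in pts:
        d=R.T@(np.array(p[:3])-s["eef_pos"]);t=-(p[3]-s["ee_rot"][2]);t=(t+np.pi)%(2*np.pi)-np.pi
        print(np.round(d,4),round(t,3),"n",round(np.linalg.norm(d)/.0417,1))
CL=np.array([.5775,-.1827]);CY=-.631
def cl(x,y=0): c,s=np.cos(CY),np.sin(CY);return CL+[c*x-s*y,s*x+c*y]
```

```text
(no output)
```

>>> creep_tool:
  offsets:
    - [0.088, 0, 0.04, -0.03, 0]
    - [0.088, 0, 0.07, -0.06, 0]
    - [0.088, 0, 0.1, -0.09, 0]
    - [0.088, 0, 0.13, -0.12, 0]
    - [0.088, 0, 0.16, -0.15, 0]
    - [0.088, 0, 0.2, -0.17, 0]
    - [0.088, 0, 0.235, -0.185, 0]
    - [0.088, 0, 0.262, -0.185, 0]
    - [0.088, 0, 0.262, -0.185, 0]

```text
t: 0.85
eef_pos: [0.1025, -0.3957, 0.4151]
ee_rot: [-3.135, 0.004, -2.885]
force: [-1.0, -1.5, 0.3]
width: 0.088
gripper_force: 0.0
```

Run:
```python
from h import *
a=np.linspace(-1.314,-.63,8)[1:]
rel([(.41*np.cos(t),.41*np.sin(t),.41,-2.886-.344*(i+1)/7) for i,t in enumerate(a)]+[(.433,-.302,.2,-3.23)])
```

```text
t 0.85 pos [ 0.1025 -0.3957  0.4151] yaw -2.8854 F [-1.  -1.5  0.3] M [-0.081  0.05  -0.005] w 0.088 q [-0.83 -0.18 -0.17 -0.   -1.57 -0.49]
[-0.0413  0.0008  0.0052] 0.05 n 1.0
[-0.081   0.0067  0.0053] 0.099 n 2.0
[-0.1198  0.0164  0.0054] 0.148 n 2.9
[-0.1575  0.0298  0.0054] 0.197 n 3.8
[-0.1938  0.0469  0.0055] 0.246 n 4.8
[-0.2281  0.0674  0.0055] 0.295 n 5.7
[-0.2604  0.0912  0.0054] 0.345 n 6.6
[-0.3427  0.0083  0.2163] 0.345 n 9.7
```

>>> creep_tool:
  offsets:
    - [0.088, -0.04, 0.001, 0.005, 0.05]
    - [0.088, -0.08, 0.007, 0.005, 0.1]
    - [0.088, -0.12, 0.016, 0.005, 0.15]
    - [0.088, -0.157, 0.03, 0.005, 0.2]
    - [0.088, -0.193, 0.047, 0.005, 0.25]
    - [0.088, -0.228, 0.067, 0.005, 0.295]
    - [0.088, -0.26, 0.091, 0.005, 0.345]
    - [0.088, -0.29, 0.065, 0.03, 0.345]
    - [0.088, -0.315, 0.04, 0.06, 0.345]
    - [0.088, -0.343, 0.008, 0.1, 0.345]
    - [0.088, -0.343, 0.008, 0.14, 0.345]
    - [0.088, -0.343, 0.008, 0.18, 0.345]
    - [0.088, -0.343, 0.008, 0.216, 0.345]
    - [0.088, -0.343, 0.008, 0.216, 0.345]

```text
t: 2.02
eef_pos: [0.431, -0.3035, 0.1882]
ee_rot: [3.138, -0.01, 3.051]
force: [-1.7, 1.6, -0.2]
width: 0.0875
gripper_force: 0.0
```

Run:
```python
from h import *
import cv2
s=rel([(.433,-.302,.002,-3.23)])
cv2.imwrite("pics/w1.png",cv2.convertScaleAbs(arm.grab_frame("wrist")[:,:,::-1],alpha=1.4))
st()
```

```text
t 2.02 pos [ 0.431  -0.3035  0.1882] yaw 3.051 F [-1.7  1.6 -0.2] M [ 0.054  0.216 -0.068] w 0.0875 q [-0.24  0.15 -0.36 -0.   -1.07 -1.42]
[-0.0037  0.001   0.1862] -0.002 n 4.5
t 2.07 pos [ 0.431  -0.3036  0.1887] yaw 3.0513 F [-1.2  0.5 -1.9] M [ 0.045  0.159 -0.042] w 0.0875 q [-0.24  0.15 -0.36 -0.   -1.07 -1.42]
```

View pics/w1.png

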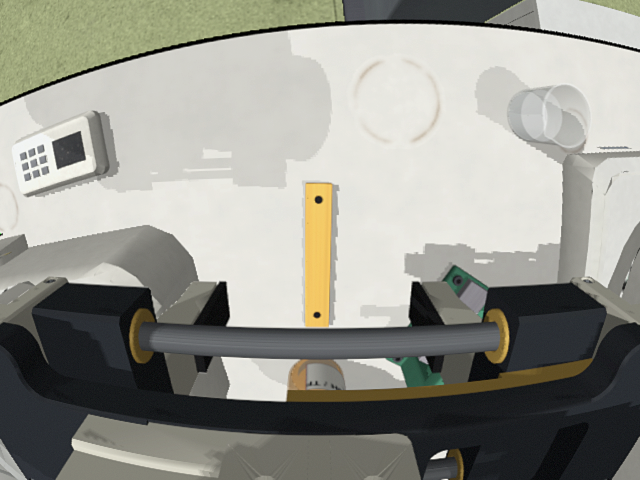

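The wrist view shows the bar straight ahead at column 318, rows 183–327, centred between the fingers, so I'm descending.

>>> creep_tool:
  offsets:
    - [0.06, 0, 0, 0.04, 0]
    - [0.06, 0, 0, 0.08, 0]
    - [0.06, 0, 0, 0.12, 0]
    - [0.06, 0, 0, 0.145, 0]
    - [0.06, 0, 0, 0.155, 0]
    - [0.06, 0, 0, 0.155, 0]
    - [0.06, 0, 0, 0.155, 0]

```text
t: 2.65
eef_pos: [0.4353, -0.3054, 0.0417]
ee_rot: [-3.141, 0.001, 3.053]
force: [-0.5, -0.1, 1.3]
width: 0.06
gripper_force: 0.0
```

Run:
```python
from h import *
rel([(.433,-.302,.003,-3.23)])
```

```text
t 2.65 pos [ 0.4353 -0.3054  0.0417] yaw 3.053 F [-0.5 -0.1  1.3] M [-0.048 -0.09   0.037] w 0.06 q [-0.24  0.32 -0.53  0.   -0.72 -1.42]
[0.0026 0.0033 0.0387] -0.0 n 0.9
```

>>> creep_tool:
  offsets:
    - [0.06, 0, 0.002, 0.02, 0]
    - [0.06, 0, 0.002, 0.032, 0]
    - [0.06, 0, 0.002, 0.038, 0]
    - [0.06, 0, 0.002, 0.038, 0]
    - [0.06, 0, 0.002, 0.038, 0]
    - [0.015, 0, 0.002, 0.038, 0]
    - [0.015, 0, 0.002, 0.038, 0]
    - [0.015, 0, 0.002, 0.038, 0]
    - [0.015, 0, 0.002, 0.038, 0]
    - [0.015, 0, 0.002, 0.038, 0]
    - [0.015, 0, 0.002, 0.038, 0]
    - [0.015, 0, 0.002, 0.038, 0]
  clamp_n: 30

```text
t: 3.65
eef_pos: [0.4345, -0.3031, 0.0027]
ee_rot: [-3.142, 0.0, 3.053]
force: [-0.0, -0.5, 2.7]
width: 0.0241
gripper_force: 29.9
```

Run:
```python
from h import *
st()
```

```text
t 3.65 pos [ 0.4345 -0.3031  0.0027] yaw 3.0525 F [-0.  -0.5  2.7] M [0.045 0.177 0.044] w 0.0241 q [-0.24  0.38 -0.57  0.   -0.62 -1.42]
```

Run:
```python
from h import *
for z in(.1,.15,.2,.25):
    print(z,"ctr",ray("top",(261,236),z),"sidectr",ray("side",(375,188),z),"R edge",ray("top",(321,232),z),ray("side",(315,190),z))
print("base",ray("top",(330,185),.05),ray("top",(333,303),.05),ray("side",(355,297),.05),ray("side",(355,297),.08))
g=cl(-.137);u=np.array([np.cos(CY),np.sin(CY)]);v=np.array([-u[1],u[0]])
print(g,[g+v*.0965+u*a for a in(-.039,0,.039)])
```

```text
0.1 ctr [0.5406543  0.11755707] sidectr [0.50487609 0.14195255] R edge [ 0.54644665 -0.01323231] [0.43867818 0.02822764]
0.15 ctr [0.5348623  0.11218752] sidectr [0.53151486 0.11703681] R edge [ 0.54038919 -0.012608  ] [0.46925763 0.01008181]
0.2 ctr [0.5290703  0.10681797] sidectr [0.55815362 0.09212108] R edge [ 0.53433173 -0.01198369] [ 0.49983709 -0.00806401]
0.25 ctr [0.52327829 0.10144842] sidectr [0.58479239 0.06720534] R edge [ 0.52827428 -0.01135939] [ 0.53041654 -0.02620983]
base [ 0.66103223 -0.03718506] [ 0.39126015 -0.03697417] [ 0.67735463 -0.02602056] [ 0.68662553 -0.03446761]
[ 0.466881   -0.10187651] [array([ 0.49232133, -0.0009506 ]), array([ 0.52381141, -0.02395875]), array([ 0.5553015 , -0.04696689])]
```

The left bath (centre about (.534,.113), radius .125) would be too close to the gripper body during insertion. I'll regrip nearer the bar's middle and come in from the -y side.

>>> creep_tool:
  offsets:
    - [0.05, 0, 0, 0, 0]
    - [0.05, 0, 0, 0, 0]
    - [0.05, 0, 0, 0, 0]
    - [0.05, -0.01, 0, 0, 0]
    - [0.05, -0.022, 0, 0, 0]
    - [0.05, -0.022, 0, 0, 0]
    - [0.05, -0.022, 0, 0, 0]
    - [0.015, -0.022, 0, 0, 0]
    - [0.015, -0.022, 0, 0, 0]
    - [0.015, -0.022, 0, 0, 0]
    - [0.015, -0.022, 0, 0, 0]
    - [0.015, -0.022, 0, 0, 0]
    - [0.015, -0.022, 0, 0, 0]
    - [0.015, -0.022, 0, 0, 0]
  clamp_n: 40

```text
t: 4.82
eef_pos: [0.4562, -0.305, 0.0026]
ee_rot: [3.142, -0.0, 3.052]
force: [-1.1, 0.3, 1.0]
width: 0.0243
gripper_force: 40.0
```

Run:
```python
from h import *
s=rel([]) or st()
p=s["eef_pos"]
g=cl(-.113,-.014)
rel([(p[0],p[1],.08,3.0525),(*(g+(p[:2]-g)*.5),.13,2.9),(*g,.13,CY+np.pi),(*g,.05,CY+np.pi)],s)
```

```text
t 4.82 pos [ 0.4562 -0.305   0.0026] yaw 3.0523 F [-1.1  0.3  1. ] M [0.017 0.142 0.044] w 0.0243 q [-0.23  0.4  -0.52 -0.   -0.64 -1.43]
t 4.82 pos [ 0.4562 -0.305   0.0026] yaw 3.0523 F [-1.1  0.3  1. ] M [0.017 0.142 0.044] w 0.0243 q [-0.23  0.4  -0.52 -0.   -0.64 -1.43]
[ 0.      0.     -0.0774] -0.0 n 1.9
[-0.0029  0.0894 -0.1274] 0.152 n 3.7
[-0.0058  0.1789 -0.1274] 0.542 n 5.3
[-0.0059  0.1789 -0.0474] 0.542 n 4.4
```

>>> creep_tool:
  offsets:
    - [0.015, 0, 0, -0.04, 0]
    - [0.015, 0, 0, -0.08, 0]
    - [0.015, 0, 0.02, -0.115, 0.1]
    - [0.015, -0.001, 0.05, -0.145, 0.2]
    - [0.015, -0.002, 0.085, -0.15, 0.3]
    - [0.015, -0.004, 0.12, -0.15, 0.4]
    - [0.015, -0.006, 0.15, -0.15, 0.5]
    - [0.015, -0.006, 0.178, -0.15, 0.542]
    - [0.015, -0.006, 0.178, -0.15, 0.542]
    - [0.015, -0.006, 0.178, -0.15, 0.542]

```text
t: 5.65
eef_pos: [0.4783, -0.1269, 0.1527]
ee_rot: [3.141, 0.0, 2.513]
force: [0.0, -0.1, -0.6]
width: 0.0243
gripper_force: 40.0
```

Run:
```python
from h import *
import cv2
g=cl(-.113,-.014);y=CY+np.pi
rel([(*g,.06,y),(*g,.0235,y)])
for n in("side","wrist"):
    cv2.imwrite(f"pics/{n}2.png",cv2.convertScaleAbs(arm.grab_frame(n)[:,:,::-1],alpha=1.4))
```

```text
t 5.65 pos [ 0.4783 -0.1269  0.1527] yaw 2.5135 F [ 0.  -0.1 -0.6] M [-0.111  0.016 -0.028] w 0.0243 q [ 0.14  0.13 -0.48 -0.   -0.96 -2.34]
[-0.     -0.0006  0.0927] 0.003 n 2.2
[-0.     -0.0006  0.1292] 0.003 n 3.1
```

View pics/wrist2.png

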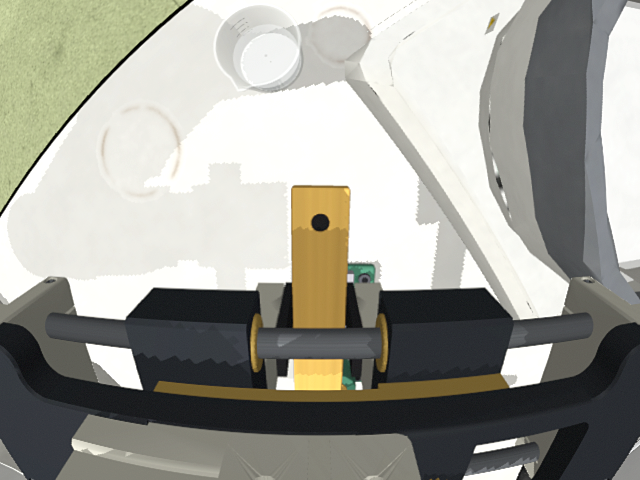

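The wrist view shows the bar held straight (cols 292–350), a plate corner visible at (362,272), and the bath wall to the right. I'm descending in two stages.

>>> creep_tool:
  offsets:
    - [0.015, 0, -0.004, 0.04, 0]
    - [0.015, 0, -0.004, 0.07, 0]
    - [0.015, 0, -0.004, 0.093, 0]
    - [0.015, 0, -0.004, 0.093, 0]

```text
t: 6.08
eef_pos: [0.4722, -0.1327, 0.0554]
ee_rot: [-3.137, -0.006, 2.508]
force: [-0.6, -1.2, -0.5]
width: 0.0239
gripper_force: 40.0
```

>>> creep_tool:
  offsets:
    - [0.015, 0, 0, 0.015, 0]
    - [0.015, 0, 0, 0.025, 0]
    - [0.015, 0, 0, 0.032, 0]
    - [0.015, 0, 0, 0.034, 0]
    - [0.015, 0, 0, 0.034, 0]
    - [0.015, 0, 0, 0.034, 0]

```text
t: 6.58
eef_pos: [0.4764, -0.1317, 0.0264]
ee_rot: [3.141, 0.001, 2.51]
force: [0.7, 0.6, -0.7]
width: 0.024
gripper_force: 40.0
```

Run:
```python
from h import *
import cv2
y=CY+np.pi
rel([(*cl(-.082),.0235,y)])
a=arm.grab_frame("side")[:,:,::-1][230:370,160:340]
cv2.imwrite("pics/s3.png",cv2.convertScaleAbs(cv2.resize(a,None,fx=4,fy=4,interpolation=cv2.INTER_CUBIC),alpha=1.2))
```

```text
t 6.58 pos [ 0.4764 -0.1317  0.0264] yaw 2.5103 F [ 0.7  0.6 -0.7] M [-0.029  0.001 -0.003] w 0.024 q [ 0.13  0.3  -0.63  0.   -0.65 -2.33]
[-0.0297  0.0185  0.0029] -0.0 n 0.8
```

View pics/s3.png

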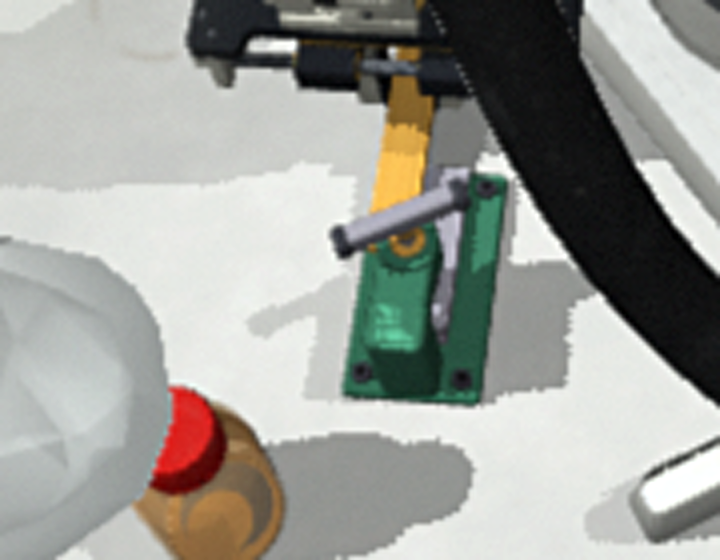

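The side view shows the bar over the -y half of the bed with its tip just short of the boss, and no contacts. Now lower it the rest of the way and slide in.

>>> creep_tool:
  offsets:
    - [0.015, 0, 0, 0.003, 0]
    - [0.015, 0, 0, 0.003, 0]
    - [0.015, -0.006, 0.004, 0.003, 0]
    - [0.015, -0.012, 0.008, 0.003, 0]
    - [0.015, -0.018, 0.012, 0.003, 0]
    - [0.015, -0.024, 0.016, 0.003, 0]
    - [0.015, -0.029, 0.0185, 0.003, 0]
    - [0.015, -0.029, 0.0185, 0.003, 0]
    - [0.015, -0.029, 0.0185, 0.003, 0]

```text
t: 7.38
eef_pos: [0.511, -0.1337, 0.0226]
ee_rot: [3.141, 0.001, 2.51]
force: [0.9, -0.0, 1.3]
width: 0.0245
gripper_force: 40.0
```

Run:
```python
from h import *
rel([(*cl(-.077),.0235,CY+np.pi)])
```

```text
t 7.38 pos [ 0.511  -0.1337  0.0226] yaw 2.5104 F [ 0.9 -0.   1.3] M [-0.102 -0.314  0.024] w 0.0245 q [ 0.12  0.35 -0.56  0.   -0.67 -2.32]
[-0.0056 -0.0003 -0.0009] -0.0 n 0.1
```

>>> creep_tool:
  offsets:
    - [0.015, -0.002, 0, 0, 0]
    - [0.015, -0.004, 0, 0, 0]
    - [0.015, -0.0045, 0, 0, 0]
    - [0.015, -0.0045, 0, 0, 0]

```text
t: 7.72
eef_pos: [0.5136, -0.1365, 0.0226]
ee_rot: [-3.141, -0.0, 2.51]
force: [-0.4, -1.0, 1.2]
width: 0.0244
gripper_force: 40.0
```

>>> creep_tool:
  offsets:
    - [0.015, -0.001, 0, 0, 0]
    - [0.015, -0.0015, 0, 0, 0]
    - [0.015, -0.0015, 0, 0, 0]

```text
t: 7.97
eef_pos: [0.5149, -0.1373, 0.0226]
ee_rot: [-3.141, -0.0, 2.51]
force: [-0.6, -0.7, 1.5]
width: 0.0243
gripper_force: 40.0
```

>>> creep_tool:
  offsets:
    - [0.015, -0.001, 0, 0, 0]
    - [0.015, -0.0015, 0, 0, 0]
    - [0.015, -0.0015, 0, 0, 0]

```text
t: 8.22
eef_pos: [0.5156, -0.1378, 0.0225]
ee_rot: [-3.141, -0.001, 2.51]
force: [-3.1, 3.5, 5.0]
width: 0.0242
gripper_force: 40.0
```

>>> creep_tool:
  offsets:
    - [0.015, -0.001, 0, 0, 0]
    - [0.015, -0.0015, 0, 0, 0]
    - [0.015, -0.0015, 0, 0, 0]

```text
t: 8.47
eef_pos: [0.5157, -0.1379, 0.0225]
ee_rot: [-3.141, -0.003, 2.51]
force: [-7.6, 10.6, 10.6]
width: 0.0241
gripper_force: 40.0
```

>>> creep_tool:
  offsets:
    - [0.015, 0.002, 0, -0.0004, 0]
    - [0.015, 0.0025, 0, -0.0004, 0]
    - [0.05, 0.0025, 0, -0.0004, 0]
    - [0.05, 0.0025, 0, -0.0004, 0]
    - [0.05, 0.0025, 0, -0.0004, 0]
    - [0.05, 0.0025, 0, -0.0004, 0]
    - [0.05, 0.0025, 0, -0.02, 0]
    - [0.05, 0.005, 0, -0.06, 0]
    - [0.05, 0.005, 0, -0.1, 0]
    - [0.05, 0.005, 0, -0.14, 0]
    - [0.05, 0.005, 0, -0.16, 0]
    - [0.05, 0.005, 0, -0.16, 0]

```text
t: 9.47
eef_pos: [0.5164, -0.1363, 0.1884]
ee_rot: [3.136, 0.008, 2.511]
force: [0.7, 0.2, -1.3]
width: 0.0497
gripper_force: 0.0
```

Run:
```python
from h import *
rel([(.577,-.1825,.18,-1.675)])
```

```text
t 9.47 pos [ 0.5164 -0.1363  0.1884] yaw 2.5111 F [ 0.7  0.2 -1.3] M [-0.071 -0.147  0.049] w 0.0497 q [ 0.11  0.15 -0.36  0.   -1.05 -2.31]
[-0.0761 -0.0016  0.009 ] -2.097 n 1.8
```

>>> creep_tool:
  offsets:
    - [0.05, -0.03, 0, 0, -0.125]
    - [0.05, -0.06, 0, 0, -0.25]
    - [0.05, -0.076, -0.0016, 0, -0.375]
    - [0.05, -0.076, -0.0016, 0, -0.5]
    - [0.05, -0.076, -0.0016, 0, -0.625]
    - [0.05, -0.076, -0.0016, 0, -0.75]
    - [0.05, -0.076, -0.0016, 0, -0.875]
    - [0.05, -0.076, -0.0016, 0, -1.0]
    - [0.05, -0.076, -0.0016, 0, -1.125]
    - [0.05, -0.076, -0.0016, 0, -1.25]
    - [0.05, -0.076, -0.0016, 0, -1.375]
    - [0.05, -0.076, -0.0016, 0, -1.5]
    - [0.05, -0.076, -0.0016, 0, -1.625]
    - [0.05, -0.076, -0.0016, 0, -1.75]
    - [0.05, -0.076, -0.0016, 0, -1.875]
    - [0.05, -0.076, -0.0016, 0, -2.0]
    - [0.05, -0.076, -0.0016, 0, -2.097]
    - [0.05, -0.076, -0.0016, 0, -2.097]
    - [0.05, -0.076, -0.0016, 0, -2.097]

```text
t: 11.05
eef_pos: [0.5737, -0.1822, 0.1822]
ee_rot: [3.141, -0.0, -1.679]
force: [0.7, -0.8, 0.7]
width: 0.0494
gripper_force: 0.0
```

Run:
```python
from h import *
import cv2
rel([(.577,-.1825,.093,-1.675)])
a=arm.grab_frame("wrist")[:,:,::-1];cv2.imwrite("pics/w4.png",cv2.convertScaleAbs(a,alpha=1.5))
b=arm.grab_frame("side")[:,:,::-1];cv2.imwrite("pics/s4.png",b)
```

```text
t 11.05 pos [ 0.5737 -0.1822  0.1822] yaw -1.6791 F [ 0.7 -0.8  0.7] M [0.001 0.078 0.003] w 0.0494 q [ 0.02  0.27 -0.22 -0.   -1.08 -0.13]
[-0.     -0.0034  0.0892] -0.004 n 2.1
```

View pics/w4.png

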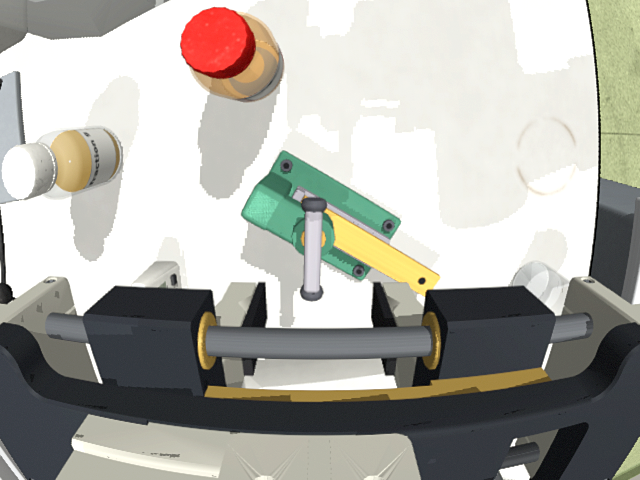

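The wrist view shows the bar home in the clamp, the knobs at (314,205) and (312,293), and the bar's outer hole at (422,281). I'll work these out.

Add to h.py:
```python
def wr(p,z,s):
    c=arm.camera_params("wrist");d=np.array([p[0]-c["cx"],p[1]-c["cy"]]);r=np.linalg.norm(d);t=r/c["fx"]
    v=np.append(d/r*np.sin(t),np.cos(t));T=np.eye(4);T[:3,:3]=Ro.from_euler("xyz",s["ee_rot"]).as_matrix();T[:3,3]=s["eef_pos"]
    T=T@c["hand_eye"];v=T[:3,:3]@v;return (T[:3,3]+v*(z-T[2,3])/v[2])[:2]
```

Run:
```python
from h import *
s=st()
k=[wr(p,.112,s) for p in[(314,205),(312,293)]];print(k,(k[0]+k[1])/2,np.arctan2(*(k[0]-k[1])[::-1]))
R=np.array([[np.cos(CY),-np.sin(CY)],[np.sin(CY),np.cos(CY)]])
print("hole in clamp",(wr((422,281),.028,s)-CL)@R)
P=[wr(p,.01,s) for p in[(286,165),(388,226),(359,271)]]
print("bolts in clamp",[(p-CL)@R for p in P])
```

```text
t 11.15 pos [ 0.5737 -0.1822  0.1823] yaw -1.679 F [0.3 0.6 0.7] M [0.037 0.102 0.001] w 0.0495 q [ 0.02  0.27 -0.22 -0.   -1.08 -0.13]
[array([ 0.5732147 , -0.21160609]), array([ 0.58136235, -0.15143342])] [ 0.57728852 -0.18151976] -1.705382347327879
hole in clamp [-0.11802748  0.002034  ]
bolts in clamp [array([ 0.04370739, -0.02566342]), array([-0.06551618, -0.02367728]), array([-0.06561494,  0.02811751])]
```

>>> creep_tool:
  offsets:
    - [0.05, 0, -0.0034, 0.04, 0]
    - [0.05, 0, -0.0034, 0.07, 0]
    - [0.05, 0, -0.0034, 0.085, 0]
    - [0.05, 0, -0.0034, 0.089, 0]
    - [0.05, 0, -0.0034, 0.089, 0]
    - [0.05, 0, -0.0034, 0.089, 0]
  clamp_n: 30

```text
t: 11.65
eef_pos: [0.578, -0.1826, 0.0945]
ee_rot: [-3.141, -0.0, -1.676]
force: [-0.3, 0.4, 0.4]
width: 0.05
gripper_force: 0.0
```

Run:
```python
from h import *
rel([(.5772,-.1822,.093,-1.682)])
```

```text
t 11.65 pos [ 0.578  -0.1826  0.0945] yaw -1.6763 F [-0.3  0.4  0.4] M [-0.     0.101 -0.01 ] w 0.05 q [ 0.02  0.36 -0.31  0.   -0.9  -0.12]
[-0.0004  0.0008  0.0015] 0.006 n 0.0
```

>>> creep_tool:
  offsets:
    - [0.003, 0, 0.0008, 0.0015, 0]
    - [0.003, 0, 0.0008, 0.0015, 0]
    - [0.003, 0, 0.0008, 0.0015, 0]
    - [0.003, 0, 0.0008, 0.0015, 0]
    - [0.003, 0, 0.0008, 0.0015, 0]
    - [0.003, 0, 0.0008, 0.0015, 0]
    - [0.003, 0, 0.0008, 0.0015, 0]
    - [0.003, 0, 0.0008, 0.0015, 0]
    - [0.003, 0, 0.0008, 0.0015, 0]
    - [0.003, 0, 0.0008, 0.0015, 0]
    - [0.003, 0, 0.0008, 0.0015, 0]
  clamp_n: 30

```text
t: 12.57
eef_pos: [0.5777, -0.1824, 0.0925]
ee_rot: [-3.139, 0.0, -1.675]
force: [5.2, -0.2, -0.8]
width: 0.0108
gripper_force: 30.0
```

Run:
```python
from h import *
for i in range(4):st();arm.grab_frame("wrist")
```

```text
t 12.57 pos [ 0.5777 -0.1824  0.0925] yaw -1.6755 F [ 5.2 -0.2 -0.8] M [-0.043 -1.783 -0.018] w 0.0108 q [ 0.02  0.36 -0.32  0.   -0.89 -0.12]
t 12.62 pos [ 0.5777 -0.1824  0.0924] yaw -1.6755 F [ 5.5  0.7 -1.2] M [-0.008 -1.822 -0.006] w 0.0108 q [ 0.02  0.36 -0.32  0.   -0.89 -0.12]
t 12.67 pos [ 0.5776 -0.1824  0.0924] yaw -1.6754 F [ 5.1 -0.1 -1.1] M [-0.013 -1.821  0.012] w 0.0106 q [ 0.02  0.36 -0.32  0.   -0.89 -0.12]
t 12.72 pos [ 0.5777 -0.1824  0.0924] yaw -1.6755 F [ 5.7 -0.1 -1.1] M [-0.041 -1.838 -0.007] w 0.011 q [ 0.02  0.36 -0.32  0.   -0.89 -0.12]
```

>>> creep_tool:
  offsets:
    - [0.003, 0, 0, 0, 0.05]
    - [0.003, 0, 0, 0, 0.1]
    - [0.003, 0, 0, 0, 0.15]
    - [0.003, 0, 0, 0, 0.2]
    - [0.003, 0, 0, 0, 0.25]
    - [0.003, 0, 0, 0, 0.3]
    - [0.003, 0, 0, 0, 0.35]
    - [0.003, 0, 0, 0, 0.4]

```text
t: 13.43
eef_pos: [0.5782, -0.1825, 0.0925]
ee_rot: [-3.139, 0.001, -2.077]
force: [7.4, -1.2, -2.8]
width: 0.0109
gripper_force: 30.0
```

Run:
```python
from h import *
for i in range(4):st();arm.grab_frame("wrist")
```

```text
t 13.43 pos [ 0.5782 -0.1825  0.0925] yaw -2.0775 F [ 7.4 -1.2 -2.8] M [-0.419 -2.509  0.204] w 0.0109 q [ 0.02  0.36 -0.32  0.   -0.89 -0.52]
t 13.48 pos [ 0.5782 -0.1825  0.0925] yaw -2.0813 F [ 7.2 -0.3 -3.1] M [-0.353 -2.44   0.187] w 0.0109 q [ 0.02  0.36 -0.32  0.   -0.89 -0.53]
t 13.53 pos [ 0.5782 -0.1825  0.0925] yaw -2.077 F [ 6.8 -1.1 -4.2] M [-0.382 -2.491  0.141] w 0.0107 q [ 0.02  0.36 -0.32  0.   -0.89 -0.52]
t 13.58 pos [ 0.5782 -0.1825  0.0925] yaw -2.0755 F [ 7.4 -1.7 -3.4] M [-0.384 -2.506  0.137] w 0.0106 q [ 0.02  0.36 -0.32  0.   -0.89 -0.52]
```

Add to h.py:
```python
def mz(n=8):
    L=[]
    for i in range(n): arm.grab_frame("wrist");L.append(arm.get_state()["moment"][2])
    s=st();print("Mz",np.round(np.mean(L),4),"+-",round(np.std(L)/n**.5,4),"last half",round(np.mean(L[n//2:]),4))
```

```text
(no output)
```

>>> creep_tool:
  offsets:
    - [0.003, -0.0003, -0.0006, 0, 0.1]
    - [0.003, -0.0003, -0.0006, 0, 0.2]
    - [0.003, -0.0003, -0.0006, 0, 0.3]
    - [0.003, -0.0003, -0.0006, 0, 0.4]
    - [0.003, -0.0003, -0.0006, 0, 0.5]
    - [0.003, -0.0003, -0.0006, 0, 0.6]

```text
t: 14.13
eef_pos: [0.5789, -0.183, 0.0925]
ee_rot: [-3.139, 0.002, -2.68]
force: [7.7, -5.6, -4.9]
width: 0.0108
gripper_force: 30.0
```

```bash
python3 -c "from h import *;mz()"
```

```text
t 14.53 pos [ 0.5789 -0.183   0.0925] yaw -2.6751 F [ 7.9 -5.  -3.2] M [-1.348 -2.68   0.207] w 0.0108 q [ 0.02  0.36 -0.32  0.   -0.89 -1.12]
Mz 0.1796 +- 0.0115 last half 0.1726
```

>>> creep_tool:
  offsets:
    - [0.003, 0, 0, 0, 0.1]
    - [0.003, 0, 0, 0, 0.2]
    - [0.003, 0, 0, 0, 0.3]
    - [0.003, 0, 0, 0, 0.4]
    - [0.003, 0, 0, 0, 0.5]
    - [0.003, 0, 0, 0, 0.6]

```text
t: 15.03
eef_pos: [0.579, -0.1838, 0.0925]
ee_rot: [-3.14, 0.004, 3.003]
force: [8.3, -9.0, -6.0]
width: 0.0106
gripper_force: 30.0
```

```bash
python3 -c "from h import *;mz()"
```

```text
t 15.43 pos [ 0.5791 -0.1838  0.0925] yaw 3.008 F [ 9.3 -8.5 -6.5] M [-2.958 -3.115  0.186] w 0.0107 q [ 0.02  0.36 -0.32  0.   -0.89 -1.72]
Mz 0.1807 +- 0.0112 last half 0.1872
```

>>> creep_tool:
  offsets:
    - [0.003, -0.001, -0.0008, 0, 0.05]
    - [0.003, -0.001, -0.0008, 0, 0.1]
    - [0.003, -0.001, -0.0008, 0, 0.15]
    - [0.003, -0.001, -0.0008, 0, 0.2]

```text
t: 15.77
eef_pos: [0.5791, -0.1842, 0.0925]
ee_rot: [-3.141, 0.002, 2.805]
force: [5.9, -4.6, -2.2]
width: 0.0109
gripper_force: 30.0
```

```bash
python3 -c "from h import *;mz(12)"
```

```text
t 16.37 pos [ 0.5791 -0.1842  0.0925] yaw 2.8079 F [ 5.2 -4.4 -3. ] M [-1.743 -2.04   0.216] w 0.0109 q [ 0.01  0.36 -0.31  0.   -0.89 -1.92]
Mz 0.1559 +- 0.0104 last half 0.1643
```

>>> creep_tool:
  offsets:
    - [0.003, -0.0006, -0.0003, 0, 0.05]
    - [0.003, -0.0006, -0.0003, 0, 0.1]
    - [0.003, -0.0006, -0.0003, 0, 0.15]
  only: "t:|force"

```text
t: 16.62
ee_rot: [-3.141, 0.001, 2.656]
force: [3.7, -3.8, -0.4]
gripper_force: 30.0
```

```bash
python3 -c "from h import *;mz(12)"
```

```text
t 17.22 pos [ 0.5791 -0.1845  0.0924] yaw 2.6586 F [ 3.5 -3.7 -1.3] M [-1.366 -1.484  0.18 ] w 0.0108 q [ 0.01  0.36 -0.31  0.   -0.89 -2.07]
Mz 0.1663 +- 0.0073 last half 0.1592
```

>>> creep_tool:
  offsets:
    - [0.003, 0, 0, 0, 0.05]
    - [0.003, 0, 0, 0, 0.1]
  only: "t:|force"

```text
t: 17.38
ee_rot: [-3.141, 0.001, 2.557]
force: [3.4, -4.5, -0.6]
gripper_force: 30.0
```

```bash
python3 -c "from h import *;mz(12)"
```

```text
t 17.98 pos [ 0.579  -0.1846  0.0924] yaw 2.5586 F [ 3.7 -4.9 -0.8] M [-1.538 -1.461  0.181] w 0.0107 q [ 0.01  0.36 -0.31  0.   -0.89 -2.17]
Mz 0.1913 +- 0.0061 last half 0.1883
```

>>> creep_tool:
  offsets:
    - [0.003, 0, -0.0004, 0, 0.05]
    - [0.003, 0, -0.0004, 0, 0.1]
  only: "t:|force"

```text
t: 18.15
ee_rot: [3.141, 0.001, 2.457]
force: [3.6, -3.4, -1.7]
gripper_force: 30.1
```

```bash
python3 -c "from h import *;mz(12)"
```

```text
t 18.75 pos [ 0.5789 -0.1847  0.0924] yaw 2.4587 F [ 3.2 -3.1 -0.6] M [-1.216 -1.489  0.229] w 0.0104 q [ 0.01  0.36 -0.31  0.   -0.89 -2.27]
Mz 0.2261 +- 0.0072 last half 0.226
```

>>> creep_tool:
  offsets:
    - [0.003, 0, 0, 0, 0.05]
    - [0.003, 0, 0, 0, 0.1]
  only: "t:|force"

```text
t: 18.92
ee_rot: [-3.142, 0.001, 2.357]
force: [3.4, -3.8, -0.3]
gripper_force: 30.1
```

```bash
python3 -c "from h import *;mz(12)"
```

```text
t 19.52 pos [ 0.5788 -0.1848  0.0924] yaw 2.3587 F [ 4.2 -4.8 -0.2] M [-1.44  -1.455  0.213] w 0.0107 q [ 0.01  0.36 -0.31  0.   -0.89 -2.37]
Mz 0.2488 +- 0.0083 last half 0.2491
```

>>> creep_tool:
  offsets:
    - [0.003, 0, 0, 0, 0.05]
    - [0.003, 0, 0, 0, 0.1]
  only: "t:|force"

```text
t: 19.68
ee_rot: [-3.142, 0.001, 2.257]
force: [2.8, -3.8, -0.4]
gripper_force: 30.1
```

```bash
python3 -c "from h import *;mz(20)"
```

```text
t 20.68 pos [ 0.5787 -0.1849  0.0924] yaw 2.2589 F [ 4.  -4.1 -1.2] M [-1.565 -1.317  0.314] w 0.0104 q [ 0.01  0.36 -0.31  0.   -0.89 -2.47]
Mz 0.2928 +- 0.0056 last half 0.3033
```

The torque is about 0.12–0.13 N m above free running, so the bar is clamped. Next I'll unwind the spring, release and retreat straight up.

>>> creep_tool:
  offsets:
    - [0.003, 0, 0, 0, -0.1]
    - [0.003, 0, 0, 0, -0.2]
    - [0.003, 0, 0, 0, -0.26]
    - [0.05, 0, 0, 0, -0.26]
    - [0.05, 0, 0, 0, -0.26]
    - [0.05, 0, 0, 0, -0.26]
    - [0.05, 0, 0, 0, -0.26]
    - [0.05, 0, 0, -0.01, -0.26]
    - [0.05, 0, 0, -0.04, -0.26]
    - [0.05, 0, 0, -0.08, -0.26]
    - [0.05, 0, 0, -0.12, -0.26]
    - [0.05, 0, 0, -0.15, -0.26]
    - [0.05, 0, 0, -0.15, -0.26]

```text
t: 21.77
eef_pos: [0.5812, -0.185, 0.2508]
ee_rot: [3.137, 0.011, 2.518]
force: [1.8, -1.1, 1.3]
width: 0.0498
gripper_force: 0.0
```

Run:
```python
from h import *
import cv2
st();a=arm.grab_frame("wrist")[:,:,::-1];b=arm.grab_frame("side")[:,:,::-1][200:400,150:350]
cv2.imwrite("pics/end.png",np.hstack([cv2.resize(a,(500,375)),cv2.resize(b,(375,375)) ])[:,:800])
```

```text
t 21.77 pos [ 0.5812 -0.185   0.2508] yaw 2.5178 F [ 1.8 -1.1  1.3] M [-0.13  -0.187 -0.007] w 0.0498 q [ 0.01  0.23 -0.11  0.   -1.22 -2.21]
```

View pics/end.png

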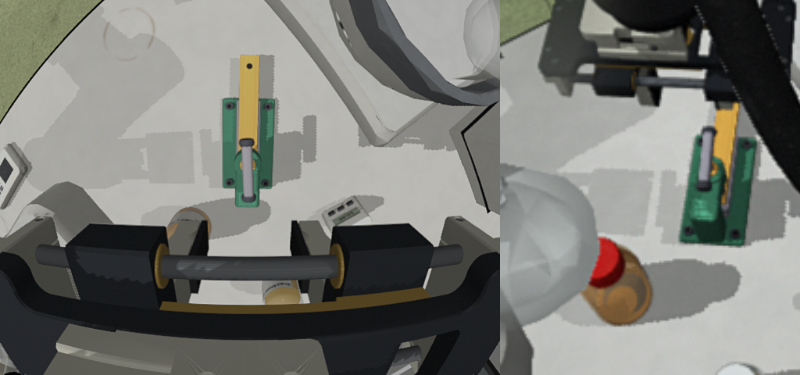

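The final view shows the bar straight and centred on the bed (cols 240–259 between bolts at 229 and 269), with the handle free and the bottle in place. Handing in.

```bash
python3 -c "from station import arm;print(arm.job_done())"
```

```text
the job is handed in; nothing more can be done
None
```

I seated the brass bar against the stop and clamped it at about 0.12–0.13 N m above free-running torque, then let go and left the bottle untouched; the job was handed in at about 22 s, and no verdict was returned.

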